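Pin the sample transport case shut

TASK

The transport case is ready for the porter: lock it. Take the long locking pin (the taller one, with the round knob) out of the tube rack and lower it, without letting it drop, through the hole in the case's cover and the hidden plate inside, until its collar sits flat on the cover; then let go. Leave the short square-headed pin in the rack.

Things in the scene. Friction and masses are not known exactly. Their poses are not given: they have to be found in the camera images.
- pin_long: Long steel pin, upright (leaning up to 5 deg) in a rack cell, about 0.12 kg. From the foot up: shank 14 mm dia, 75 long, chamfered foot; collar 50 dia, 5 thick; round dark knob 24 dia, 30 tall; 110 mm in all. Origin: centre of the foot, z up along the pin (knob centre at z = 95 mm). In the rack its foot is about 3 mm above the worktop, the knob from 83 to 113 mm.
- pin_short: Short steel pin, not wanted: shank 14 mm dia, only 25 long; collar 50 dia, 5 thick; square dark head 24 x 24 x 20 mm. It hangs by its collar on the rack, its top about 91 mm above the worktop, in a cell 65 mm from the long pin. Origin: centre of the foot, z up. Which pin is in which of the two cells varies.
- rack: Pale-blue tube rack, fixed, 46 mm (its x) by 144 mm (its y), 69 high; origin at the centre of its underside, z up. Two rows of six 19 mm cells. The pins are in the row nearer the robot (10.5 mm to -x of the middle), 32.5 mm either side of the middle along its y. Fingers closing along its x stay clear of the other pin.
- pin_hole (a point): Mouth centre of the 34 mm round hole in the aluminium cover (118 x 158 x 6 mm, top 90 mm above the worktop) of the white fixed case, 15 mm to -x of the cover's middle; z up, x and y along the case's sides. 40 mm below the cover's top a hidden 4 mm plate has a 40 mm hole straight below; the case's floor is deeper, so a long pin hangs by its collar, foot 75 mm down.
There are look-alikes about, which are no part of the job. Leave any orange or red look-alike of the pin_long alone.

How it is judged:
By the outcome, as a careful person would: the job done as asked, in the order asked, and still so for the second after the job is handed in, with the robot touching nothing.
It also fails if it takes over 40 s, if anything falls off the work surface, if the arm or the gripper's body presses on something with over 40 N, if the wrist force passes 120 N, or if a joint passes its speed limit or range.

ROBOT

A 6-joint arm with a two-finger parallel gripper is mounted at the origin on a cart in front of the work surface, level with it; the furniture and walls round the work are solid. World frame = base frame: x ahead of the robot, y to its left, z up, the work surface at z = 0. Lengths are in m, angles in rad, forces in N, time in s.
With the tool pointing down it reaches from about 0.275 to 0.85 m from the base axis. Payload 5.2 kg.
Tool frame: the origin (TCP) lies midway between the tips of the shut fingers; the grasp point (between the pads) lies 19 mm behind it (r.grasp_offset is the distance from the TCP to the grasp point, in m); z points along the fingers, y is the line along which they close (so a half turn about z gives the same grasp; the last joint's range is limited). The gripper opens to 85 mm and grips with 20 to 120 N. Pads are 22 mm wide; open, the fingers measure 114 mm over their backs; the gripper's body (76 mm by 85 mm) begins 54 mm behind the grasp point. The pads swing forward as they close: fully open they stand 13 mm farther back than shut.
Start: joints at [1.052, 0.259, 1.535, -0, 1.348, -0.203], TCP at [0.171, 0.523, 0.231] pointing down, gripper open.
Joint ranges: [-3.14, 3.14], [-0.91, 2.08], [0.19, 2.58], [-1.22, 4.36], [0.22, 2.71], [-3.12, 3.12]. Speed limits (rad/s): [2.57, 2.57, 3.14, 3.14, 3.14, 3.14].

INTERFACE

Orientations are given as [roll, pitch, yaw] about the fixed x, y, z axes, in that order (R = Rz(yaw) Ry(pitch) Rx(roll)).
In Python, from cell import r gives the robot as it stands.
- The arm moves only by the tool carry_out, never from a script. Its argument "motion" is a list of rows, each a list of 4 numbers: the shift along the world's x, y, z in m, then the turn about the world's z in rad. A call has 1 to 20 rows; each row shifts and turns the commanded pose from where the row before left it; what a row does not reach is not made up. A row lasts 1/10 s, in which the tool goes at most 50 mm and 8.59 degrees, less where a joint would pass 70% of its speed; a pose out of reach is approached as far as the arm can. A call with a gripper value outside its range is refused whole. "grip" is the opening, from 0 (shut) to 1 (fully open), set as the call begins (left out, the last holds). The fingers move at their own pace and stop on an object; the grip force is fixed at half the most. Time passes only in rows, so rows that do not move let the fingers close. It gives the time, the measured TCP pose, the force, the opening and the grip force at its end, in the units of the state.
- r.observe(): the state, without advancing time (a new reading comes with each control period).
- r.camera(name): name is "scene" or "top" or "wrist"; returns a dict with "image" (420x560x3 uint8, red, green, blue), "fx", "fy", "cx", "cy" (pixels), "pose" (4x4, takes a point from camera to world coordinates); the wrist camera has in their place "hand_eye" (4x4, takes a point from camera to tool coordinates, whose origin is the TCP and whose axes are the flange's). Camera axes: x right, y down, z forward; pixel columns grow to the right and rows downward; lengths in m; the calibration is good to about 2 mm. A picture is of the moment at which its call begins: read the wrist's pose just before it. There is no depth.
- r.job_done(): hands the job in; it is judged then, once.
The state is a dict: "time": time; "qpos": joint angles; "dq": joint speeds; "effort": joint torques, N m; "ee_pos": TCP position; "tool_rot": TCP orientation; "contact_force": force on the tool from outside, world axes, zero at the start; "wrist_torque": the same for the moment, N m; "finger_gap": opening from 0.0 (shut) to 1.0 (fully open); "grasp_force": force on a finger pad.
Only numpy, scipy, OpenCV 4.12 (cv2) and the standard library are available. Lean on these libraries where they do the work, as an engineer would, in place of code of your own. Each camera call takes 0.05 s, during which the arm holds its last target. There are 200 camera calls.

## Working session

There is one attempt and no reset: what is moved stays moved. The work goes in short steps, Python scripts to look and compute and a tool call to move; the robot and the scene stay as the last step left them, time stands still between calls to the robot, and variables do not carry over. Pictures are saved under pics/ and viewed, at most 10 in all, crops included, and the job is handed in when it is done.

Besides the shell and the picture viewer there is one more tool, called after ">>>" as name(argument=value, ...) on one line, values as JSON. carry_out: Moves the arm, as the interface text tells. Its arguments: {"type":"object","properties":{"motion":{"type":"array"},"grip":{"type":"number"}},"required":["motion"]}

```bash
mkdir -p pics; cat > h.py <<'E'
import numpy as np,cv2
from cell import r
from scipy.spatial.transform import Rotation as R
def snap(name,f):
    s=r.observe(); c=r.camera(name)
    if name=='wrist':
        T=np.eye(4);T[:3,3]=s['ee_pos'];T[:3,:3]=R.from_euler('xyz',s['tool_rot']).as_matrix()
        c['pose']=T@np.array(c['hand_eye'])
    c['pose']=np.array(c['pose'])
    cv2.imwrite(f'pics/{f}.png',c['image'][:,:,::-1]); np.save(f'pics/{f}.npy',c,allow_pickle=True); return c
def load(f): return np.load(f'pics/{f}.npy',allow_pickle=True).item()
def ray(c,p):
    d=c['pose'][:3,:3]@np.array([(p[0]-c['cx'])/c['fx'],(p[1]-c['cy'])/c['fy'],1]); return c['pose'][:3,3],d/np.linalg.norm(d)
def plane(c,p,z):
    o,d=ray(c,p); return o+d*(z-o[2])/d[2]
def cross(c1,p1,c2,p2):
    o1,d1=ray(c1,p1);o2,d2=ray(c2,p2)
    t=np.linalg.lstsq(np.c_[d1,-d2],o2-o1,rcond=None)[0]
    a,b=o1+t[0]*d1,o2+t[1]*d2; return (a+b)/2,np.linalg.norm(a-b)
E
python3 - <<'E'
from h import *
a=snap('top','top');b=snap('scene','scene');w=snap('wrist','w0')
print(a['pose'],a['fx'],b['pose'],w['pose'],r.observe(),r.grasp_offset)
E
```

```text
[[ 0.02919752 -0.99750908  0.06421162  0.41019364]
 [-0.99954811 -0.02867715  0.00901091  0.02876   ]
 [-0.00714706 -0.0644457  -0.99789562  1.21484476]
 [ 0.          0.          0.          1.        ]] 456.24068243562033 [[ 0.84698053 -0.32608395  0.41987289  0.11471424]
 [-0.53162037 -0.5166276   0.67117487 -0.54400543]
 [-0.00194143 -0.79168503 -0.61092639  0.59720862]
 [ 0.          0.          0.          1.        ]] [[ 0.31194349  0.91134212  0.26860157  0.10204245]
 [ 0.95009918 -0.29871807 -0.08988365  0.54519553]
 [-0.00167862  0.28323675 -0.95904855  0.373891  ]
 [ 0.          0.          0.          1.        ]] {'time': 0.15, 'qpos': array([ 1.05217644e+00,  2.59178205e-01,  1.53580286e+00,  2.73654127e-05,
        1.34801188e+00, -2.02771940e-01]), 'dq': array([ 0.00111433, -0.00353282, -0.00471658, -0.0011019 , -0.00062464,
       -0.0014256 ]), 'effort': array([ 3.89235458e-03, -4.46388960e+01, -2.90821320e+01, -7.04000399e-05,
        8.01388873e-03, -3.06191987e-05]), 'ee_pos': array([0.17059824, 0.52246146, 0.23067584]), 'tool_rot': array([-3.14022642e+00, -3.08131872e-04,  2.82573843e+00]), 'contact_force': array([-0.01122775, -0.07337292,  1.07011751]), 'wrist_torque': array([ 0.02488375, -0.01044739,  0.01554061]), 'grasp_force': 0.0, 'finger_gap': 0.9978913466997941} 0.0187
```

View pics/top.png

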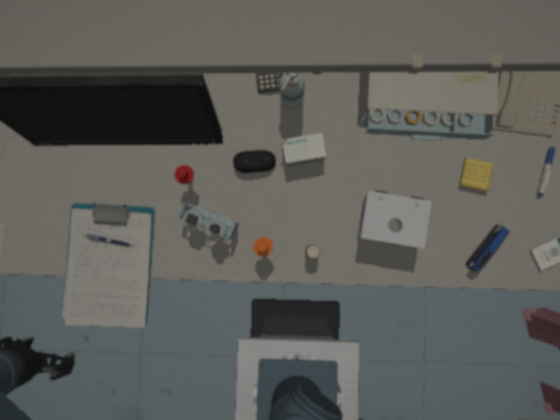

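View pics/scene.png

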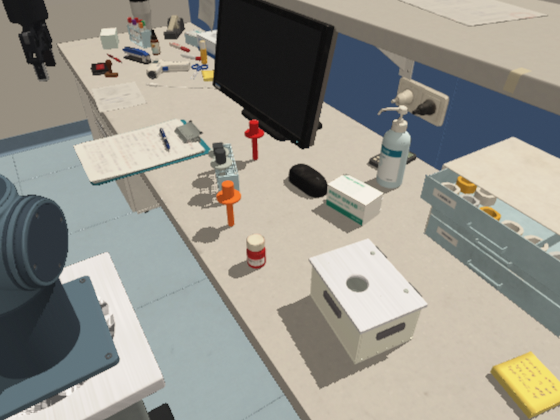

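The top view shows the rack near (208,223) with two pins at about (192,218) and (214,230), and the case with its hole near (396,225). The scene view shows the rack near (222,180) and the hole near (358,283). I'll enlarge both.

```bash
python3 - <<'E'
from h import *
a=load('top')['image'];b=load('scene')['image']
f=lambda i,x,y,w,h,s:cv2.resize(cv2.convertScaleAbs(i[y:y+h,x:x+w],alpha=1.5),(w*s,h*s),interpolation=cv2.INTER_CUBIC)
m=np.zeros((600,800,3),np.uint8)
m[:300,:400]=f(a,170,190,80,60,5)   # x/5+170
m[:300,400:]=f(a,356,185,80,60,5)
m[300:,:400]=f(b,190,138,80,60,5)
m[300:,400:]=f(b,300,240,80,60,5)
cv2.imwrite('pics/m1.png',m[:,:,::-1])
E
```

```text
(no output)
```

View pics/m1.png

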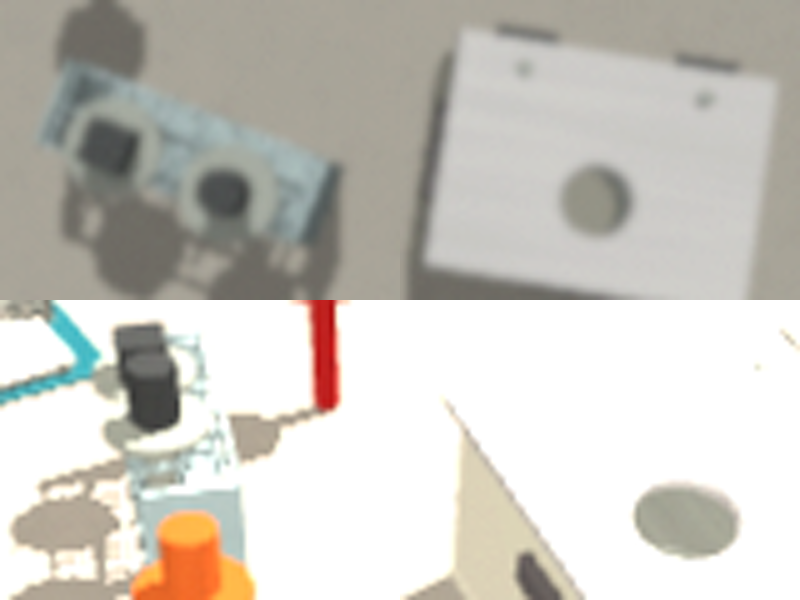

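```bash
python3 - <<'E'
from h import *
a=load('top');b=load('scene')
A=lambda u,v:(u/5+170-.4,v/5+190-.4); B=lambda u,v:((u-400)/5+356-.4,v/5+185-.4)
C=lambda u,v:(u/5+190-.4,(v-300)/5+138-.4); D=lambda u,v:((u-400)/5+300-.4,(v-300)/5+240-.4)
print('knob',cross(a,A(222,193),b,C(153,366)),cross(a,A(222,193),b,C(154,392)),plane(a,A(222,193),.113))
print('hole',cross(a,B(596,200),b,D(687,520)),plane(a,B(596,200),.09))
print('short',plane(a,A(108,148),.091),cross(a,A(108,148),b,C(140,332)))
# rack yaw: direction of its upper long edge; case top edge
p=plane(a,A(72,62),.069)-plane(a,A(340,162),.069); print('rack',p,np.arctan2(p[1],p[0])-np.pi/2)
p=plane(a,B(462,28),.09)-plane(a,B(778,80),.09); print('case',p,np.linalg.norm(p),np.arctan2(p[1],p[0])-np.pi/2)
p=plane(a,A(108,148),.081)-plane(a,A(222,193),.083);print(p,np.linalg.norm(p),np.arctan2(p[1],p[0])-np.pi/2)
for q in [(263,246),(184,175),(313,251)]:print(plane(a,q,.1))
E
```

```text
knob (array([0.43627153, 0.21379268, 0.11107948]), np.float64(0.001263262718430487)) (array([0.43659897, 0.21629831, 0.09619947]), np.float64(0.0013333981785988859)) [0.43679827 0.21320392 0.113     ]
hole (array([ 0.45846651, -0.2284874 ,  0.08520465]), np.float64(0.002179347391706917)) [ 0.45912919 -0.22807345  0.09      ]
short [0.45790119 0.27411371 0.091     ] (array([0.45712415, 0.2741215 , 0.09248684]), np.float64(0.0015728447958206165))
rack [0.04657775 0.13718606 0.        ] -0.32731037830053245
case [0.02138354 0.15624282 0.        ] 0.15769931523194516 -0.13601590607298042
[ 0.02080306  0.05807108 -0.002     ] 0.06171724259306277 -0.34399164440612706
[0.39722585 0.094123   0.1       ]
[0.56601165 0.29457922 0.1       ]
[ 0.38865786 -0.0279806   0.1       ]
```

Positions are consistent with the stated heights: knob top about (0.436, 0.214, 0.112), hole about (0.459, -0.228, 0.088), and rack yaw about -0.33. Next I move above the pin with the closing line along rack x.

>>> carry_out(motion=[[0.024,-0.028,-0.002,-0.144],[0.024,-0.028,-0.002,-0.144],[0.024,-0.028,-0.002,-0.144],[0.024,-0.028,-0.002,-0.144],[0.024,-0.028,-0.002,-0.144],[0.024,-0.028,-0.002,-0.144],[0.024,-0.028,-0.002,-0.144],[0.024,-0.028,-0.002,-0.144],[0.024,-0.028,-0.002,-0.144],[0.024,-0.028,-0.002,-0.144],[0.024,-0.028,-0.002,-0.144],[0,0,0,0],[0,0,0,0],[0,0,0,0]], grip=1)

```text
time: 1.55
ee_pos: [0.4341, 0.2153, 0.2092]
tool_rot: [-3.141, 0.0, 1.243]
contact_force: [0.3, 0.8, 0.2]
finger_gap: 0.999
grasp_force: 0.0
```

```bash
python3 - <<'E'
from h import *
c=snap('wrist','w1');s=r.observe();print(s['time'],s['ee_pos'],s['tool_rot'],c['pose'])
Ti=np.linalg.inv(c['pose'])
for p in [(.436,.214,.113),(.436,.214,.083)]:
    q=Ti@np.r_[p,1];print(q[0]/q[2]*c['fx']+c['cx'],q[1]/q[2]*c['fy']+c['cy'])
E
```

```text
1.6 [0.43394705 0.21560812 0.20924816] [-3.14100281e+00 -4.57473436e-05  1.24398959e+00] [[ 0.94642579 -0.30920775 -0.09310638  0.45748977]
 [-0.32291806 -0.90753576 -0.26851958  0.28389429]
 [-0.00146904  0.28419959 -0.95876402  0.35244869]
 [ 0.          0.          0.          1.        ]]
274.667278353923 211.55750490951684
274.3375345418396 200.1306013728788
```

View pics/w1.png

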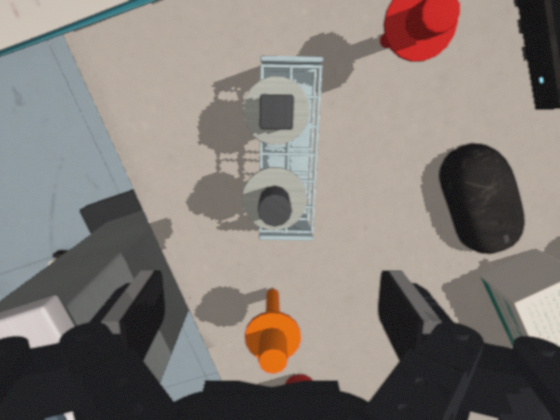

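The round knob's top is at about (275,211) and its collar at (275,199), both within 1 px of the prediction, so the pin has almost no lean. The square pin is at (277,112). The rack runs vertical in the image, so the yaw is right. Descending and closing.

>>> carry_out(motion=[[0.002,-0.001,-0.025,0],[0,0,-0.025,0],[0,0,-0.025,0],[0,0,-0.025,0],[0,0,-0.014,0],[0,0,-0.007,0],[0,0,0,0],[0,0,0,0]])

```text
time: 2.4
ee_pos: [0.437, 0.2144, 0.089]
tool_rot: [3.141, -0.001, 1.243]
contact_force: [0.0, 0.3, 0.3]
finger_gap: 1.002
grasp_force: 0.0
```

>>> carry_out(motion=[[0,0,0,0],[0,0,0,0],[0,0,0,0],[0,0,0,0],[0,0,0,0],[0,0,0,0],[0,0,0,0],[0,0,0,0],[0,0,0,0],[0,0,0,0]], grip=0)

```text
time: 3.4
ee_pos: [0.437, 0.2139, 0.0888]
tool_rot: [3.141, -0.0, 1.242]
contact_force: [-2.0, 0.4, 5.5]
finger_gap: 0.26
grasp_force: 58.5
```

Gripped, at an opening of about 23 mm. Lifting straight up.

>>> carry_out(motion=[[0,0,0.005,0],[0,0,0.01,0],[0,0,0.015,0],[0,0,0.02,0],[0,0,0.02,0],[0,0,0.02,0],[0,0,0.02,0],[0,0,0.02,0],[0,0,0.02,0],[0,0,0.01,0],[0,0,0,0],[0,0,0,0]])

```text
time: 4.6
ee_pos: [0.4364, 0.2137, 0.2478]
tool_rot: [-3.141, 0.0, 1.242]
contact_force: [-0.8, 0.6, -1.4]
finger_gap: 0.258
grasp_force: 58.9
```

```bash
python3 - <<'E'
from h import *
c=snap('scene','s2');a=snap('top','t2');w=snap('wrist','w2');print(r.observe()['ee_pos'],r.observe()['contact_force'])
m=np.zeros((600,800,3),np.uint8)
m[:,:400]=cv2.resize(c['image'][60:210,180:280],(400,600),interpolation=cv2.INTER_CUBIC)
m[:300,400:]=cv2.resize(w['image'],(400,300))
m[300:,400:]=cv2.resize(a['image'][190:250,170:250],(400,300))
cv2.imwrite('pics/m2.png',m[:,:,::-1])
E
```

```text
[0.43614806 0.21365086 0.24714468] [-0.02595706  0.22471468 -1.05524101]
```

View pics/m2.png

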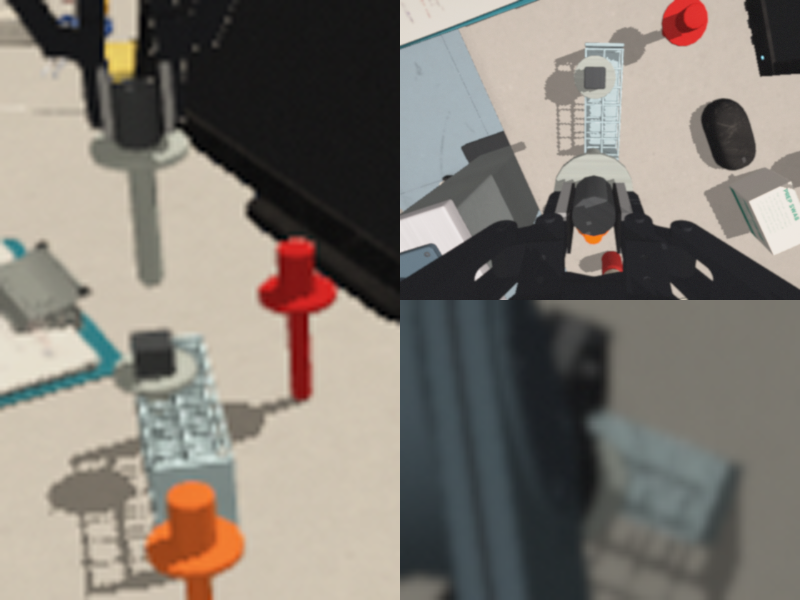

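The long pin is held, with its collar at (140,152) and foot at (150,280) in the crop, and seems to lean a little. The short pin is still in the rack. I'll measure the lean against the projection of a vertical pin.

```bash
python3 - <<'E'
from h import *
c=load('s2');Ti=np.linalg.inv(c['pose'])
def pr(p):
    q=Ti@np.r_[p,1];return np.array([q[0]/q[2]*c['fx']+c['cx']-180+.4,q[1]/q[2]*c['fy']+c['cy']-60+.4])*4
for dx,dy in [(0,0),(.005,0),(0,.005)]:
    print(dx,dy,pr((.436+dx,.2137+dy,.162)),pr((.436+dx,.2137+dy,.237)),pr((.436,.2137,.272)))
# shank centreline from rows of the crop
g=cv2.cvtColor(c['image'],cv2.COLOR_RGB2HSV); im=c['image'].astype(int)
for row in range(102,131,4): print(row, im[row,208:226].sum(1))
E
```

```text
0 0 [154.99267892 282.94878651] [141.8615849  151.36922598] [135.24473992  85.06541667]
0.005 0 [163.42763687 280.56736643] [150.77487744 149.18086926] [135.24473992  85.06541667]
0 0.005 [150.94525123 279.1902267 ] [137.65105904 147.92138124] [135.24473992  85.06541667]
102 [480 449 435 406 351 334 339 338 335 331 365 458 511 535 568 578 577 578]
106 [575 572 572 572 428 318 330 336 337 330 326 502 572 574 572 573 577 577]
110 [579 579 578 579 474 345 327 333 335 332 307 486 568 575 578 578 578 578]
114 [579 580 580 581 532 394 324 329 332 337 357 456 554 580 583 585 586 584]
118 [574 576 576 577 577 446 328 328 333 333 349 390 531 583 584 580 580 583]
122 [579 578 577 576 577 489 361 328 333 332 339 363 496 570 582 584 584 582]
126 [582 583 580 580 584 558 418 325 332 329 337 357 452 553 585 585 583 583]
130 [576 576 573 575 579 582 542 439 353 333 333 367 502 573 577 580 576 576]
```

The foot is within about 2 mm of vertical, which the hole allows. I'll carry it past the hole so the wrist camera (on the +y side) can see the hole unobstructed.

>>> carry_out(motion=[[0,-0.01,0,0],[0,-0.02,0,0],[0,-0.03,0,0],[0.002,-0.04,0,0],[0.003,-0.04,0,0],[0.003,-0.04,0,0],[0.003,-0.04,0,0],[0.003,-0.04,0,0],[0.003,-0.04,0,0],[0.003,-0.04,0,0],[0.003,-0.04,0,0],[0,-0.04,0,0],[0,-0.04,0,0],[0,-0.03,0,0],[0,-0.02,0,0],[0,-0.02,0,0],[0,-0.01,0,0],[0,0,0,0],[0,0,0,0],[0,0,0,0]])

```text
time: 6.75
ee_pos: [0.46, -0.3249, 0.2485]
tool_rot: [-3.142, -0.0, 1.243]
contact_force: [0.0, 0.5, -1.1]
finger_gap: 0.262
grasp_force: 58.9
```

```bash
python3 - <<'E'
from h import *
w=snap('wrist','w3');s=r.observe();print(s['time'],s['ee_pos'],s['tool_rot'],s['finger_gap'])
Ti=np.linalg.inv(w['pose']);q=Ti@np.array([.459,-.228,.09,1]);print(q[0]/q[2]*w['fx']+w['cx'],q[1]/q[2]*w['fy']+w['cy'])
E
```

```text
6.8 [ 0.46002745 -0.32497622  0.24851762] [ 3.14155214e+00 -2.68459620e-04  1.24323068e+00] 0.261323981466736
229.88424599959018 75.44618271393566
```

View pics/w3.png

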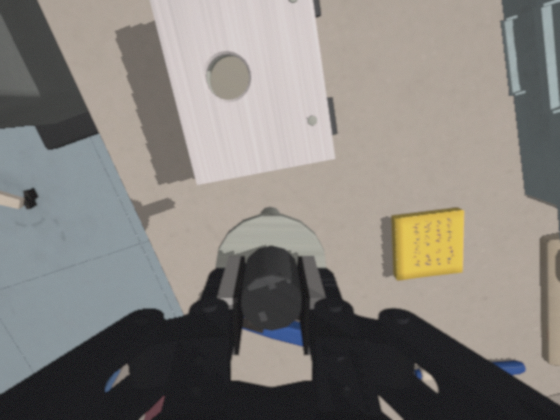

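The hole is at about (229,77), about 1.5 px from the prediction. The pin's foot shows at (269,212) beyond the collar. I'll compute both.

```bash
python3 - <<'E'
from h import *
w=load('w3');a=load('top')
g=cv2.cvtColor(w['image'],cv2.COLOR_RGB2GRAY)
sub=g[40:115,195:265]; th,m=cv2.threshold(sub,0,255,cv2.THRESH_OTSU+cv2.THRESH_BINARY_INV)
cs,_=cv2.findContours(m,cv2.RETR_EXTERNAL,cv2.CHAIN_APPROX_NONE)
k=[x for x in cs if cv2.pointPolygonTest(x,(34,37),False)>0][0]
e=cv2.fitEllipse(k);p=(e[0][0]+195,e[0][1]+40);print(e,p,plane(w,p,.09))
print(cross(w,p,a,((596-400)/5+356-.4,200/5+185-.4)))
P=[plane(w,(195+q[0][0],40+q[0][1]),.09)[:2] for q in k];P=np.array(P);print(cv2.minEnclosingCircle(P.astype(np.float32)))
cv2.imwrite('pics/f.png',cv2.resize(w['image'][200:340,200:340],(560,560),interpolation=cv2.INTER_CUBIC)[:,:,::-1])
Ti=np.linalg.inv(w['pose'])
def pr(p):
    q=Ti@np.r_[p,1];return (np.array([q[0]/q[2]*w['fx']+w['cx'],q[1]/q[2]*w['fy']+w['cy']])-200+.4)*4
for z in (.163,.170,.238,.243,.273):print(z,pr((.460,-.325,z)))
E
```

```text
((33.115535736083984, 35.38827133178711), (43.777870178222656, 48.722755432128906), 162.8172607421875) (228.11553573608398, 75.38827133178711) [ 0.45770949 -0.22751429  0.09      ]
(array([ 0.45848297, -0.22759889,  0.0929995 ]), np.float64(0.0011128145544625342))
((0.45722854137420654, -0.22775065898895264), 0.01838475838303566)
0.163 [286.74598428  63.76091632]
0.17 [286.76012948  76.96214522]
0.238 [286.95635191 260.0897616 ]
0.243 [286.97696715 279.32925345]
0.273 [287.13153004 423.57747052]
```

View pics/f.png

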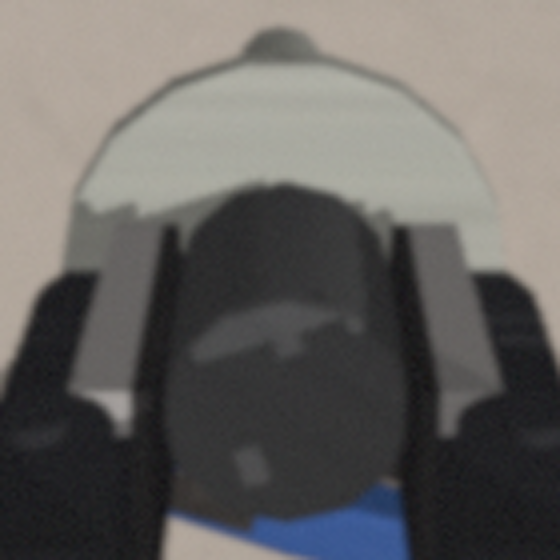

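The pin is vertical to about 1 mm and the hole is at (0.458, -0.2275, 0.09). Moving over it and lowering until the collar is about 8 mm above the cover.

>>> carry_out(motion=[[-0.0015,0.01,0,0],[0,0.02,0,0],[0,0.025,0,0],[0,0.02,0,0],[0,0.015,0,0],[0,0.0075,0,0],[0,0,0,0],[0,0,0,0],[0,0,0,0]])

```text
time: 7.7
ee_pos: [0.4584, -0.2295, 0.2482]
tool_rot: [3.142, 0.0, 1.241]
contact_force: [0.1, 0.1, -1.4]
finger_gap: 0.261
grasp_force: 58.9
```

>>> carry_out(motion=[[0,0,-0.01,0],[0,0,-0.02,0],[0,0,-0.02,0],[0,0,-0.015,0],[0,0,-0.01,0],[0,0,-0.01,0],[0,0,-0.01,0],[0,0,-0.01,0],[0,0,-0.01,0],[0,0,-0.01,0],[0,0,-0.01,0],[0,0,-0.005,0],[0,0,0,0],[0,0,0,0]])

```text
time: 9.1
ee_pos: [0.4584, -0.2288, 0.1084]
tool_rot: [3.141, 0.0, 1.242]
contact_force: [1.0, -0.0, -1.0]
finger_gap: 0.265
grasp_force: 58.9
```

```bash
python3 - <<'E'
from h import *
w=snap('wrist','w4');c=snap('scene','s4');s=r.observe();print(s['ee_pos'],s['contact_force'],s['wrist_torque'])
m=np.zeros((600,800,3),np.uint8)
m[:,:400]=cv2.resize(c['image'][210:330,320:400],(400,600),interpolation=cv2.INTER_CUBIC)
m[:400,400:]=cv2.resize(w['image'][160:360,180:380],(400,400))
cv2.imwrite('pics/m4.png',m[:,:,::-1])
E
```

```text
[ 0.45864436 -0.22896462  0.10879894] [ 0.02142363  0.07777234 -1.25111938] [-0.02229429 -0.00463531 -0.03575109]
```

View pics/m4.png

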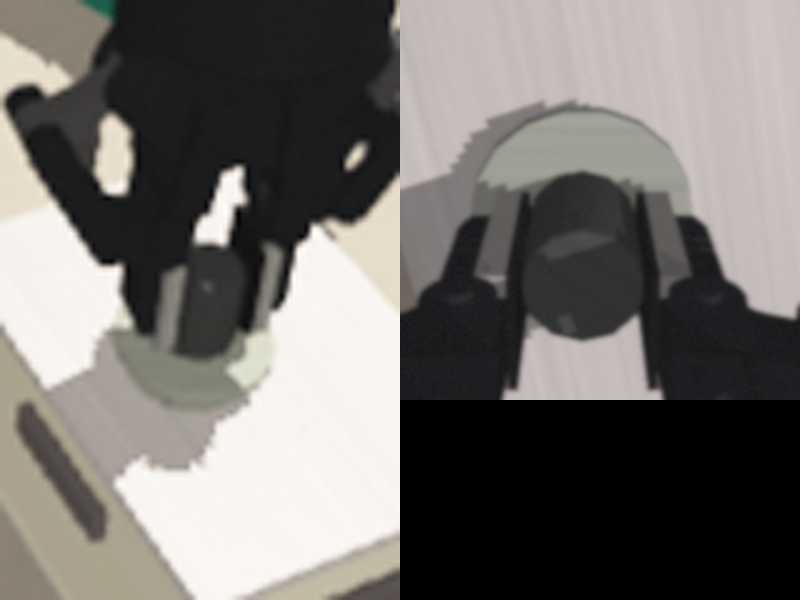

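The shank is in the hole with no contact force, and the collar hovers just above the cover (about (190,370) in the crop). Lowering slowly.

>>> carry_out(motion=[[0,0.001,-0.002,0],[0,0,-0.002,0],[0,0,-0.001,0],[0,0,0,0],[0,0,0,0]])

```text
time: 9.7
ee_pos: [0.4583, -0.2277, 0.1033]
tool_rot: [-3.142, -0.0, 1.242]
contact_force: [0.4, 0.1, -1.4]
finger_gap: 0.259
grasp_force: 58.9
```

>>> carry_out(motion=[[0,0,-0.001,0],[0,0,0,0],[0,0,0,0]])

```text
time: 10.0
ee_pos: [0.4583, -0.2277, 0.1023]
tool_rot: [-3.142, -0.0, 1.242]
contact_force: [0.2, 0.1, -1.5]
finger_gap: 0.255
grasp_force: 58.9
```

>>> carry_out(motion=[[0,0,-0.001,0],[0,0,0,0],[0,0,0,0]])

```text
time: 10.3
ee_pos: [0.4583, -0.2277, 0.1013]
tool_rot: [-3.142, -0.0, 1.242]
contact_force: [0.5, -0.2, -0.6]
finger_gap: 0.259
grasp_force: 58.9
```

>>> carry_out(motion=[[0,0,-0.0005,0],[0,0,0,0],[0,0,0,0]])

```text
time: 10.6
ee_pos: [0.4583, -0.2277, 0.101]
tool_rot: [3.141, 0.0, 1.242]
contact_force: [-0.8, 0.4, 1.0]
finger_gap: 0.259
grasp_force: 59.4
```

>>> carry_out(motion=[[0,0,-0.0005,0],[0,0,0,0],[0,0,0,0]])

```text
time: 10.9
ee_pos: [0.4583, -0.2277, 0.1009]
tool_rot: [3.141, 0.0, 1.242]
contact_force: [-2.5, 1.2, 6.3]
finger_gap: 0.26
grasp_force: 59.9
```

Contact at 6 N, at the expected height (0.101). I'll press slightly more so the collar goes flat, then open.

>>> carry_out(motion=[[0,0,-0.0005,0],[0,0,0,0],[0,0,0,0]])

```text
time: 11.2
ee_pos: [0.4583, -0.2277, 0.1009]
tool_rot: [3.141, 0.0, 1.242]
contact_force: [-3.2, 1.7, 9.2]
finger_gap: 0.259
grasp_force: 60.3
```

>>> carry_out(motion=[[0,0,0,0],[0,0,0,0],[0,0,0,0],[0,0,0,0],[0,0,0,0],[0,0,0,0],[0,0,0,0],[0,0,0,0],[0,0,0,0]], grip=1)

```text
time: 12.1
ee_pos: [0.4583, -0.2277, 0.0998]
tool_rot: [-3.142, -0.0, 1.242]
contact_force: [0.0, 0.0, -1.2]
finger_gap: 1.0
grasp_force: 0.0
```

>>> carry_out(motion=[[0,0,0.005,0],[0,0,0.015,0],[0,0,0.02,0],[0,0,0.025,0],[0,0,0.025,0],[0,0,0.02,0],[0,0,0.01,0],[0,0,0,0],[0,0,0,0]])

```text
time: 13.0
ee_pos: [0.4579, -0.2274, 0.2191]
tool_rot: [-3.141, -0.0, 1.242]
contact_force: [-0.9, 0.9, 0.6]
finger_gap: 0.995
grasp_force: 0.0
```

```bash
python3 - <<'E'
from h import *
w=snap('wrist','w5');c=snap('scene','s5');s=r.observe();print(s['ee_pos'],s['contact_force'],s['finger_gap'])
m=np.zeros((600,800,3),np.uint8)
m[:,:400]=cv2.resize(c['image'][210:330,320:400],(400,600),interpolation=cv2.INTER_CUBIC)
m[:300,400:]=cv2.resize(w['image'],(400,300))
m[300:,400:]=cv2.resize(c['image'][120:210,180:300],(400,300))
cv2.imwrite('pics/m5.png',m[:,:,::-1])
E
```

```text
[ 0.45767697 -0.22719968  0.21850389] [0.30257057 0.1023878  0.07432769] 0.9998479418596649
```

View pics/m5.png

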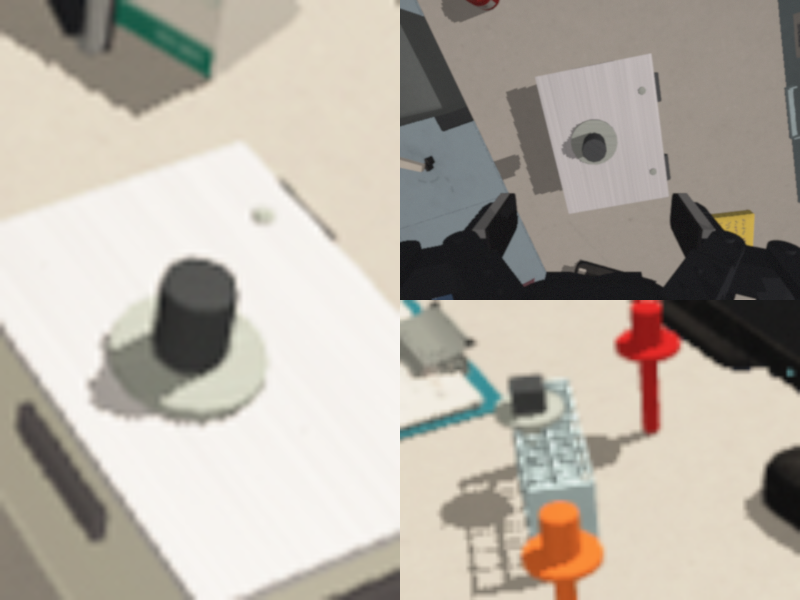

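The collar sits flat on the cover, at (185,355) in the crop, with no gap and the hole covered. The short pin is still in the rack, the look-alikes are where they were, and the gripper is clear. Handing in.

```bash
python3 -c "
from cell import r
print(r.job_done())"
```

```text
the job is handed in; nothing more can be done
None
```

The long pin is through the hole in the case's cover with its collar flat on it and released, the short pin is still in the rack, and the job is handed in (no verdict was returned).

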